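Latch the masking clamp in the spray booth

TASK

Shut the draw latch on the masking clamp so that the brass bracket is held tight for spraying. Lift the wire loop clear over the red lips of the two keeper lugs, lower it behind them and, still holding it, draw it back gently until you feel it bite under the lips, not so hard that it drags the sprung blue jaw along; then let go and press the red lever down over centre until it is fully home. Use light force on the loop and the lever throughout, and do not disturb the other things on the bench.

Things in the scene. Friction and masses are not known exactly. Their poses are not given: they have to be found in the camera images.
- fixture: Masking clamp fixed to the bench: grey plate 270 x 130 x 12 mm with, in line, draw latch (red lever, wire loop), anvil with clamped brass bracket and seal pads, blue jaw with two red-lipped keeper lugs. Origin on the bench under the lever's pivot; x runs level from latch to keeper, z up. The x and z figures elsewhere are mm in this frame. The bracket sticks out to y = -106 at z 14 to 32.
- keeper (a point): Nominal spot midway between the two keeper lugs, on the line of their far faces (x 87.4), z 58, fixed to the plate. The real jaw, lugs, lips and ledges all stand up to 3 mm off in x either way, a different amount each time, not measured: find the lugs by feel. Lugs: steel posts at |y| 26 to 40 (a gap of 52 mm for fingers), x 70 to 87.4, top z 70.
- lip (a point): Nominal far edge of the lips (x 90.4, z 70, y 0), fixed to the plate, off in x like the lugs. Each lug's red lip, z 64 to 70, overhangs the post's far face by 3 mm. Behind each post a ledge, top z 54, runs to x 116. Hooked, the bar lies on the ledges under the lips against the posts: bar centre z 58, nominal x 91.4. Between and behind the lugs nothing is above z 34.
- pivot (a point): The lever's level hinge axis (along the fixture's y), 60 mm above the bench over the fixture's origin. Steel pedestals here reach z 68, |y| under 31.
- lever (a joint): Lever angle, rad. The handle points (75 degrees + this) up from the fixture's +x: 0 = up, leaning to the keeper (stop); 1.15 = leaning back 45 degrees; 1.81 = dead centre; 2.007 = fully home (stop), 10 degrees below level, away from the keeper. Friction 0.06 N m keeps it where left. Loop hooked, pressing near the handle's end takes up to about 10 N; past dead centre it stays down by itself.
- handle_end (a point): Middle of the free end of the lever's red handle, 100 mm from the pivot. The handle is a flat bar 26 mm wide (along y), 10 mm thick, its middle plane through the pivot; the red part reaches from 45 to 100 mm out and is clear on top.
- handle: The lever's handle; origin on the hinge axis, x axis out along the handle.
- bar (a point): Middle of the wire loop's cross bar: along the fixture's y, 92 mm long, 8 mm thick, with a freely turning yellow sleeve 12 mm thick and 36 mm long in the middle to pinch. It starts resting on the lips (centre z 74). Moved in the fixture's x-z plane the lever follows it; pulled out fully its centre reaches about x 114. 3 to 6 N moves it against the lever's friction.
- bail: The wire loop; origin on the lever's cross pin, which lies 24 mm out from the pivot along the handle; x to the bar (110 mm away), y along the bar. Two 6 mm wire arms at y = +-46 mm join pin and bar; it swings freely on the pin. Fixed rails at |y| 43 to 52, x 18 to 74, top z 48, catch a fallen loop.
- jaw (a joint): How far the sprung blue jaw with its keeper has been drawn towards the latch from its rest, m (0 to 0.014). It yields only above 15 N, then 9 N per mm; latched it stands at about 0.002 to 0.008. Jaw: x 66 to 130, |y| under 40, top z 34.
- plug: Orange masking plug, 22 mm across and 22 mm tall, standing loose on the clamp's base plate beside the lever. Origin under its centre.
- bracket_a: Loose brass L bracket, 70 x 69 mm, 18 mm tall, to the left. Origin at the free end of its long leg.
- bracket_b: Loose brass L bracket like the other, beyond the clamp.
- paint_can: Blue-banded paint can, 84 mm across, 110 mm tall, to one side. Origin under its centre.
- thinner_jar: Amber jar with black cap, 64 mm across, 85 mm tall, to the right. Origin under its centre.
- wood_block: Dark wood block 100 x 55 x 50 mm, to one side. Origin under its centre.
- sanding_block: Cork and red sanding block 100 x 60 x 30 mm, beyond the clamp. Origin under its centre.

How it is judged:
By the outcome, as a careful person would: the job done as asked, in the order asked, and still so for the second after the job is handed in, with the robot touching nothing.
It also fails if it takes over 72 s, if anything falls off the work surface, if the arm or the gripper's body presses on something with over 40 N, if the wrist force passes 120 N, or if a joint passes its speed limit or range.

ROBOT

A 7-joint arm with a two-finger parallel gripper is mounted at the origin on the work surface. World frame = base frame: x ahead of the robot, y to its left, z up, the work surface at z = 0. Lengths are in m, angles in rad, forces in N, time in s.
With the tool pointing down it reaches from about 0.35 to 0.9 m from the base axis. Payload 19.9 kg.
Tool frame: the origin (TCP) lies at the very end of the fingers, on their centre line; the grasp point (between the pads) lies tcp_to_grasp behind it (tcp_to_grasp is the distance from the TCP to the grasp point, in m); y points along the fingers, z is the direction in which the jaws open and shut, and the axes are right-handed (so a half turn about y gives the same grasp; the last joint's range is limited). The gripper opens to 94 mm and grips with 3 to 60 N. Pads are 16 mm wide; open, the fingers measure 119 mm over their backs; the gripper's body (75 mm by 177 mm) begins 78 mm behind the grasp point.
Start: joints at [-1.268, 0.417, -0.01, 1.614, 0.005, 1.111, -0.053], TCP at [0.211, 0.588, 0.205] pointing down, gripper open.
Joint ranges: [-2.81, 2.81], [-0.39, 2.02], [-1.27, 1.25], [0.06, 2.57], [-1.19, 4.33], [0.19, 2], [-2.82, 2.82]. Speed limits (rad/s): [1.89, 1.89, 2.39, 2.39, 3.01, 3.01, 3.01].

INTERFACE

Orientations are given as a unit quaternion [w, x, y, z].
In Python, from rig import * gives the robot as it stands.
- The arm moves only by the tool send_rows, never from a script. Its argument "deltas" is a list of rows, each a list of 3 entries, a list of its own where there are three numbers: the shift along the tool's x, y, z in mm, then the turn about the tool's y in units of 5 degrees (1.0 is 5 degrees), then the closure, from -1 (fully open) to 1 (shut). In form: [[[x, y, z], twist, claw], ...]. A call has exactly 8 rows; each row shifts and turns the commanded pose from where the row before left it, along the tool's axes as they then stand; what a row does not reach is not made up. A row lasts 1/12 s, in which the tool goes at most 41.7 mm and 7.16 degrees, less where a joint would pass 70% of its speed; a pose out of reach is approached as far as the arm can. A call is refused whole if a number of a shift passes 41.7 or a number of a turn 1, either way. A call with a gripper value outside its range is refused whole. The fingers move at their own pace and stop on an object; "newtons" is the grip in N (left out, the last holds). Time passes only in rows, so rows that do not move let the fingers close, or fill a call up. It gives the time, the measured TCP pose, the force and the opening at its end, in the units of the state.
- read_state(): the state, without advancing time (a new reading comes with each control period).
- camera(name): name is "scene" or "side" or "wrist"; returns the picture (400x640x3 uint8, red, green, blue); there is no depth.
- camera_model(name): a dict with "mtx" (3x3 intrinsics, pixels), "T" (4x4, takes a point from camera to world coordinates). Camera axes: x right, y down, z forward; pixel columns grow to the right and rows downward; lengths in m; the calibration is good to about 2 mm. The wrist camera is an equidistant fisheye: a pixel r from the principal point sees the ray r / f radians off the axis. A picture is of the moment at which its call begins: read the wrist's pose just before it. camera_model takes no time and is no camera call; for the wrist camera it gives the pose at the moment of the call.
- hand_in(): hands the job in, once; it reports no verdict.
Trained networks look in the newest picture that a camera, given by its name, has taken for a name from the list of things; names that differ only in an ending like _2 or _b are one class to them, and where a whole thing is asked for, a point or a joint stands for the part that bears it (a point fixed in the world has none). Each returns a list of dicts, best first, with "conf" (0 to 1); they miss things now and then, are a little off and sometimes report something else, mostly with a low value. They report only what shows in the picture. A call takes as long as a camera call.
- search_frame(camera, label): "uv" ([column, row] in pixels, amid what is visible of it).
- outline_of(camera, label): "pixels" (400x640 bool, what is visible of it) and "uv" ([column, row] in pixels, amid what is visible of it).
The state is a dict: "clock": time; "joints": joint angles; "qvel": joint speeds; "joint_efforts": joint torques, N m; "eef_pos": TCP position; "eef_rot": TCP orientation; "wrist_force": force on the tool from outside, world axes, zero at the start; "ft_torque": the same for the moment, N m; "width": finger opening in m.
Only numpy, scipy, OpenCV 4.12 (cv2) and the standard library are available. Lean on these libraries where they do the work, as an engineer would, in place of code of your own. Each camera call takes 0.05 s, during which the arm holds its last target. There are 200 camera calls.

## Working session

There is one attempt and no reset: what is moved stays moved. The work goes in short steps, Python scripts to look and compute and a tool call to move; the robot and the scene stay as the last step left them, time stands still between calls to the robot, and variables do not carry over. Pictures are saved under pics/ and viewed, about 8 in all and at most 12, crops included, and the job is handed in when it is done.

Besides the shell and the picture viewer there is one more tool, called after "Request:" by a JSON object that holds its "fn" and its "kwargs", one argument or row to a line. send_rows: Moves the arm, as the interface text tells. Its arguments: {"type":"object","properties":{"deltas":{"type":"array","items":{"type":"array"}},"newtons":{"type":"number"}},"required":["deltas"]}

```bash
ls; mkdir -p pics; python3 - <<'E'
from rig import *
import cv2,numpy as np
s=read_state(); print(s)
for c in ["scene","side"]:
    im=camera(c); cv2.imwrite(f"pics/{c}0.png",im[:,:,::-1]); m=camera_model(c); print(c,m)
    for l in ["fixture","bar","handle_end","handle","plug","bail","jaw","keeper","lip","pivot"]:
        try: r=search_frame(c,l); print(l,[(np.round(d["uv"]),round(d["conf"],2)) for d in r[:2]])
        except Exception as e: print(l,e)
E
```

```text
pics
{'clock': 0.0, 'joints': array([-1.26752665,  0.41796259, -0.01031975,  1.6141588 ,  0.00471745,
        1.11072442, -0.05298919]), 'qvel': array([-8.37823236e-04,  1.08419854e-05, -2.77018098e-03,  2.71044716e-04,
       -2.26972418e-04,  6.88785668e-04,  4.82159389e-04]), 'joint_efforts': array([ 5.55746544e-05, -8.51265764e+01,  6.38087969e-01, -4.25961971e+01,
       -4.89459489e-02,  1.88976241e-02,  1.28601232e-04]), 'eef_pos': array([0.21111699, 0.58786113, 0.20483879]), 'eef_rot': array([-0.69619587,  0.69706175, -0.12131624,  0.12123775]), 'wrist_force': array([ 0.43586212, -0.66146974,  0.3501912 ]), 'ft_torque': array([ 0.00161448, -0.01426084,  0.0024158 ]), 'width': 0.0941474092592649}
scene {'mtx': array([[496.10399407,   0.        , 314.81730741],
       [  0.        , 496.10399407, 194.8577873 ],
       [  0.        ,   0.        ,   1.        ]]), 'T': array([[ 0.52071265,  0.58700803, -0.61990315,  1.65574819],
       [ 0.8536936 , -0.36490196,  0.37155591, -0.65044013],
       [-0.00809757, -0.72268121, -0.69113406,  1.29511068],
       [ 0.        ,  0.      
[... 566 characters left out ...]
0.        ,   1.        ]]), 'T': array([[-0.98574808, -0.11025459,  0.1270616 ,  0.45220764],
       [-0.16805213,  0.61082443, -0.77372605,  0.8405521 ],
       [ 0.00769452, -0.78405194, -0.62064753,  0.79673333],
       [ 0.        ,  0.        ,  0.        ,  1.        ]])}
fixture [(array([324., 224.]), 0.86)]
bar [(array([314., 219.]), 0.78)]
handle_end [(array([327., 185.]), 0.49)]
handle [(array([322., 225.]), 0.74), (array([324., 185.]), 0.47)]
plug []
bail [(array([322., 222.]), 0.62)]
jaw [(array([316., 232.]), 0.78)]
keeper [(array([322., 225.]), 0.91), (array([389., 151.]), 0.56)]
lip [(array([321., 223.]), 0.75)]
pivot [(array([320., 222.]), 0.78), (array([341., 205.]), 0.63)]
```

```bash
python3 - <<'E'
import cv2
a=cv2.imread("pics/scene0.png")[100:330,180:480];b=cv2.imread("pics/side0.png")[100:330,180:480]
cv2.imwrite("pics/sc.png",cv2.resize(a,(780,598),interpolation=cv2.INTER_CUBIC));cv2.imwrite("pics/si.png",cv2.resize(b,(780,598),interpolation=cv2.INTER_CUBIC))
E
```

```text
(no output)
```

View pics/sc.png

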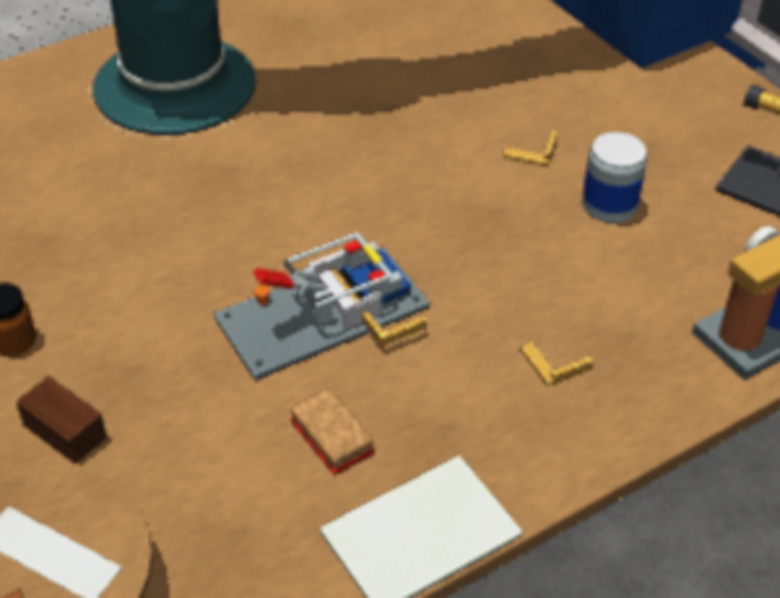

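View pics/si.png

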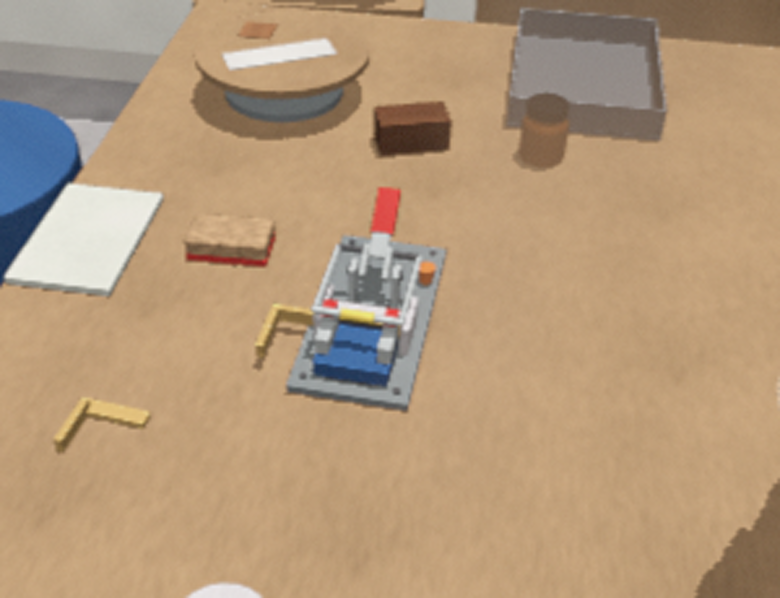

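The views show the clamp mid-bench with the latch end at far right. In full-image pixels the scene camera has the sleeve near (323,197) and the handle near (284,207); the side camera has the sleeve near (317,221). The orange plug stands beside the lever. Next I fit the fixture pose.

```bash
cat > h.py <<'E'
import numpy as np
from rig import *
from scipy.spatial.transform import Rotation as R
def rot(s): q=s["eef_rot"]; return R.from_quat([q[1],q[2],q[3],q[0]]).as_matrix()
def proj(m,P):
    T=np.linalg.inv(m["T"]); c=T[:3,:3]@P+T[:3,3]; p=m["mtx"]@c; return p[:2]/p[2]
def fproj(m,P):
    T=np.linalg.inv(m["T"]); c=T[:3,:3]@P+T[:3,3]; r=np.hypot(c[0],c[1]); th=np.arctan2(r,c[2]); K=m["mtx"]
    return np.array([K[0,2]+K[0,0]*th*c[0]/r,K[1,2]+K[1,1]*th*c[1]/r])
def fx(p,P): # fixture pose (x,y,yaw), P in mm -> world
    c,s=np.cos(p[2]),np.sin(p[2]); P=np.array(P)/1000
    return np.array([p[0]+c*P[0]-s*P[1],p[1]+s*P[0]+c*P[1],P[2]])
E
python3 - <<'E'
from h import *
import rig
print([n for n in dir(rig) if not n.startswith('_')], getattr(rig,'tcp_to_grasp',None))
from scipy.optimize import least_squares
ms,md=camera_model("scene"),camera_model("side")
f=lambda u,v:np.array([u/2.6+180,v/2.6+100])
# corners: plate key (sx,sy)
obs=[(md,(1,-1),f(288,390)),(md,(1,1),f(407,407)),(md,(-1,1),f(446,248)),(md,(-1,-1),f(343,237)),
(ms,(-1,1),f(215,314)),(ms,(-1,-1),f(257,377)),(ms,(1,1),None)]
sl=[(md,f(357,315)),(ms,f(373,253))]; he=[(md,f(388,189)),(ms,f(256,275))]
def res(q):
    p=q[:3];r=[]
    for m,(sx,sy),uv in obs:
        if uv is None: continue
        z=6
        r+=list(proj(m,fx(p,[q[3]+135*sx,65*sy,z]))-uv)
    for m,uv in sl: r+=list(proj(m,fx(p,[q[4],0,74]))-uv)
    # lever angle from sleeve
    th=q[5]; pin=24*np.array([np.cos(th),np.sin(th)])
    for m,uv in he: r+=list(proj(m,fx(p,[100*np.cos(th),0,60+100*np.sin(th)]))-uv)
    r.append((np.hypot(q[4]-pin[0],14-pin[1])-110)*1)
    return np.array(r)
s=least_squares(res,[.45,-.05,1.5,20,80,2.2],x_scale=[.01,.01,.05,5,5,.1])
print(np.round(s.x,4),np.round(s.fun,1))
np.save("p.npy",s.x)
R0=rot(read_state());print(R0.round(3)); print(camera_model("wrist"))
E
```

```text
['MotionError', 'camera', 'camera_model', 'hand_in', 'outline_of', 'read_state', 'search_frame', 'tcp_to_grasp'] 0.0188
[ 5.83200e-01 -6.55000e-02  1.53710e+00  1.01536e+01  9.03143e+01
  2.53760e+00] [-0.8 -0.2  0.5  0.5 -0.5  1.3 -0.8  0.3 -0.9  0.1 -0.9 -0.   0.3  0.1
 -0.4 -0.1  0.2  0.1  0.3  0.1  0.1]
[[ 0.941  0.     0.338]
 [-0.338 -0.     0.941]
 [ 0.    -1.    -0.   ]]
{'mtx': array([[309.70691629,   0.        , 323.08912155],
       [  0.        , 309.70691629, 207.20821057],
       [  0.        ,   0.        ,   1.        ]]), 'T': array([[ 3.37636927e-01,  9.07902902e-01,  2.48422275e-01,
         1.39742323e-01],
       [ 9.41276070e-01, -3.25894531e-01, -8.82729598e-02,
         6.13581756e-01],
       [ 8.16184483e-04,  2.63638154e-01, -9.64621303e-01,
         3.84734710e-01],
       [ 0.00000000e+00,  0.00000000e+00,  0.00000000e+00,
         1.00000000e+00]])}
```

Request:
{"fn": "send_rows", "kwargs": {
  "deltas": [
    [[0,0,0],-0.89,-1],
    [[0,0,0],-0.89,-1],
    [[0,0,0],-0.89,-1],
    [[0,0,0],-0.89,-1],
    [[20,0,-28],0,-1],
    [[22,0,-31],0,-1],
    [[22,0,-31],0,-1],
    [[22,0,-31],0,-1]
  ]
}}

```text
clock: 1.77
eef_pos: [0.2937, 0.4628, 0.2054]
eef_rot: [-0.707, 0.707, -0.012, 0.012]
wrist_force: [0.3, 0.8, 0.4]
width: 0.094
```

Request:
{"fn": "send_rows", "kwargs": {
  "deltas": [
    [[22,0,-31],0,-1],
    [[22,0,-31],0,-1],
    [[22,0,-31],0,-1],
    [[22,0,-31],0,-1],
    [[22,0,-31],0,-1],
    [[22,0,-31],0,-1],
    [[22,0,-31],0,-1],
    [[22,0,-31],0,-1]
  ]
}}

```text
clock: 2.43
eef_pos: [0.4613, 0.2088, 0.2058]
eef_rot: [0.707, -0.707, 0.012, -0.012]
wrist_force: [0.6, 1.2, -0.1]
width: 0.0943
```

Request:
{"fn": "send_rows", "kwargs": {
  "deltas": [
    [[22,0,-31],0,-0.1],
    [[22,0,-31],0,-0.1],
    [[22,0,-31],0,-0.1],
    [[22,0,-31],0,-0.1],
    [[22,0,-31],0,-0.1],
    [[18,0,-26],0,-0.1],
    [[0,0,0],0,-0.1],
    [[0,0,0],0,-0.1]
  ]
}}

```text
clock: 3.1
eef_pos: [0.5826, 0.0235, 0.2052]
eef_rot: [-0.707, 0.707, -0.013, 0.013]
wrist_force: [-1.2, 0.9, -0.6]
width: 0.0518
```

```bash
python3 - <<'E'
from h import *
import cv2
s=read_state();print(s["clock"],s["eef_pos"],s["wrist_force"],s["width"],rot(s).round(3))
m=camera_model("wrist"); im=camera("wrist")[:,:,::-1].copy(); cv2.imwrite("pics/w1.png",im)
p=np.load("p.npy")
for P in [[p[4],0,74],[0,0,60],[87.4,26,70],[87.4,-26,70],[74,47.5,48],[18,47.5,48],[145,65,12],[145,-65,12],[-125,65,12],[-125,-65,12],[-82,0,117]]:
    u=fproj(m,fx(p,P)); cv2.drawMarker(im,tuple(int(i) for i in np.round(u)),(255,0,255),0,6); 
cv2.imwrite("pics/w1m.png",cv2.resize(im,(800,500)))
for l in ["bar","handle_end","lip"]: print(l,[(np.round(d["uv"]),round(d["conf"],2)) for d in search_frame("wrist",l)[:2]])
E
```

```text
3.1 [0.58264768 0.02346472 0.20519681] [-1.20011994  0.86177485 -0.5908176 ] 0.05179274691343813 [[ 0.999 -0.     0.037]
 [-0.037 -0.001  0.999]
 [-0.    -1.    -0.001]]
bar [(array([319., 191.]), 0.71)]
handle_end [(array([185., 207.]), 0.88)]
lip [(array([270., 192.]), 0.68), (array([ 28., 100.]), 0.52)]
```

View pics/w1m.png

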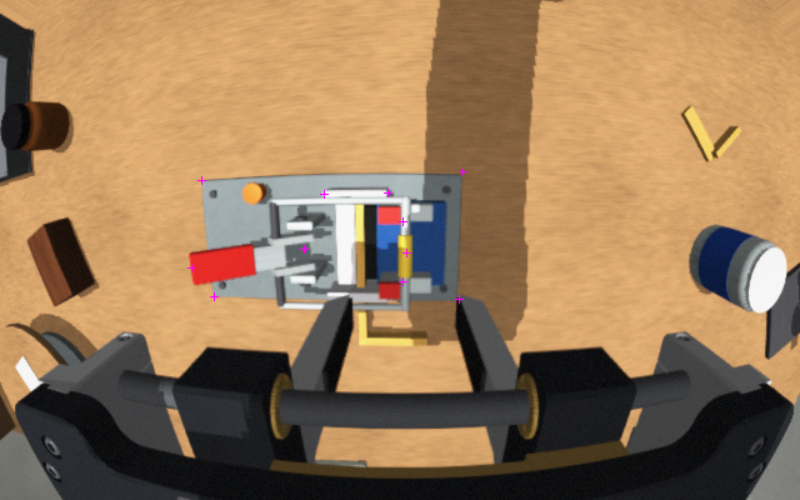

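The fit matches the wrist picture to about 2 mm. The sleeve is at (405,256) in the resized view, and the handle end is at (190,267). Now descending on the sleeve.

Request:
{"fn": "send_rows", "kwargs": {
  "deltas": [
    [[5,10,0],0,0.3],
    [[0,20,0],0,0.3],
    [[0,20,0],0,0.3],
    [[0,20,0],0,0.3],
    [[0,20,0],0,0.3],
    [[0,15,0],0,0.3],
    [[0,10,0],0,0.3],
    [[0,5,0],0,0.3]
  ],
  "newtons": 12
}}

```text
clock: 3.97
eef_pos: [0.5866, 0.0255, 0.0838]
eef_rot: [-0.707, 0.707, -0.012, 0.011]
wrist_force: [0.5, -0.2, 0.5]
width: 0.0327
```

Request:
{"fn": "send_rows", "kwargs": {
  "deltas": [
    [[0,8,0],0,0.3],
    [[0,8,0],0,0.3],
    [[0,6,0],0,0.3],
    [[0,4,0],0,0.3],
    [[0,2,0],0,0.3],
    [[0,1,0],0,0.3],
    [[0,0,0],0,0.3],
    [[0,0,0],0,0.3]
  ]
}}

```text
clock: 4.63
eef_pos: [0.5874, 0.025, 0.0568]
eef_rot: [-0.707, 0.707, -0.012, 0.012]
wrist_force: [0.1, -0.1, -0.2]
width: 0.033
```

```bash
python3 - <<'E'
from h import *
import cv2
s=read_state();print(s["clock"],s["eef_pos"],s["wrist_force"],s["width"])
im=camera("wrist")[:,:,::-1]; a=im[120:290,130:430]; a=cv2.resize(a,None,fx=2.6,fy=2.6,interpolation=cv2.INTER_CUBIC); cv2.imwrite("pics/w2.png",a)
E
```

```text
4.6333 [0.58744508 0.02501334 0.05676002] [ 0.14533202 -0.09796253 -0.24019736] 0.032997703130173944
```

View pics/w2.png

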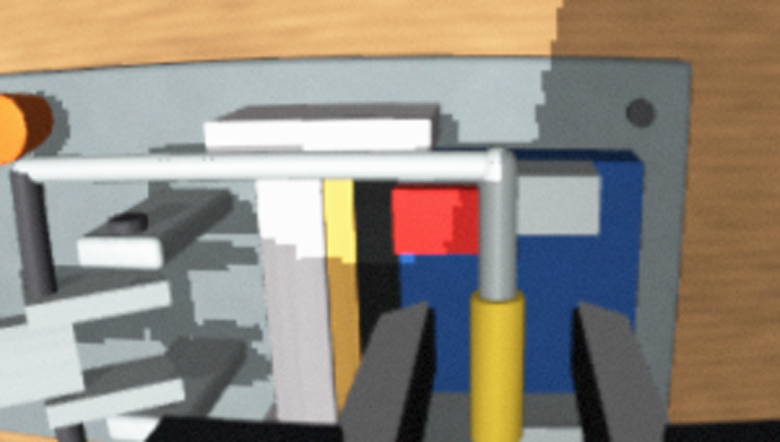

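The sleeve (column about 497 in the crop) lies between the fingers (432 and 575). Closing lightly.

Request:
{"fn": "send_rows", "kwargs": {
  "deltas": [
    [[0,0.5,0],0,1],
    [[0,0.5,0],0,1],
    [[0,0,0],0,1],
    [[0,0,0],0,1],
    [[0,0,0],0,1],
    [[0,0,0],0,1],
    [[0,0,0],0,1],
    [[0,0,0],0,1]
  ],
  "newtons": 15
}}

```text
clock: 5.35
eef_pos: [0.5872, 0.0244, 0.0554]
eef_rot: [-0.707, 0.707, -0.012, 0.012]
wrist_force: [-0.1, -5.3, -0.4]
width: 0.0113
```

Request:
{"fn": "send_rows", "kwargs": {
  "deltas": [
    [[0,-2,0],0,1],
    [[0,-2,0],0,1],
    [[0,-2,0],0,1],
    [[0,-2,0],0,1],
    [[0,-2,0],0,1],
    [[0,0,0],0,1],
    [[0,0,0],0,1],
    [[0,0,0],0,1]
  ]
}}

```text
clock: 6.02
eef_pos: [0.5872, 0.0243, 0.0655]
eef_rot: [-0.707, 0.707, -0.012, 0.012]
wrist_force: [-0.3, -5.6, -1.1]
width: 0.0114
```

Request:
{"fn": "send_rows", "kwargs": {
  "deltas": [
    [[0,0,3],0,1],
    [[0,0,3],0,1],
    [[0,0,3],0,1],
    [[0,0,3],0,1],
    [[0,0,2],0,1],
    [[0,0,1],0,1],
    [[0,0,0],0,1],
    [[0,0,0],0,1]
  ]
}}

```text
clock: 6.68
eef_pos: [0.5878, 0.0401, 0.0655]
eef_rot: [0.707, -0.707, 0.012, -0.012]
wrist_force: [2.0, -3.6, -1.1]
width: 0.0113
```

Request:
{"fn": "send_rows", "kwargs": {
  "deltas": [
    [[0,4,0],0,1],
    [[0,4,0],0,1],
    [[0,4,0],0,1],
    [[0,4,0],0,1],
    [[0,3,0],0,1],
    [[0,2,0],0,1],
    [[0,0,0],0,1],
    [[0,0,0],0,1]
  ]
}}

```text
clock: 7.35
eef_pos: [0.5878, 0.0401, 0.0444]
eef_rot: [-0.707, 0.707, -0.012, 0.012]
wrist_force: [1.0, -2.1, -0.5]
width: 0.0111
```

Request:
{"fn": "send_rows", "kwargs": {
  "deltas": [
    [[0,1,0],0,1],
    [[0,1,0],0,1],
    [[0,1,0],0,1],
    [[0,0.5,0],0,1],
    [[0,0.5,0],0,1],
    [[0,0,0],0,1],
    [[0,0,0],0,1],
    [[0,0,0],0,1]
  ]
}}

```text
clock: 8.02
eef_pos: [0.5878, 0.04, 0.0405]
eef_rot: [-0.707, 0.707, -0.012, 0.012]
wrist_force: [0.8, -2.3, -0.2]
width: 0.0112
```

Request:
{"fn": "send_rows", "kwargs": {
  "deltas": [
    [[0,0.5,0],0,1],
    [[0,0.5,0],0,1],
    [[0,0,0],0,1],
    [[0,0,0],0,1],
    [[0,0,0],0,1],
    [[0,0,0],0,1],
    [[0,0,0],0,1],
    [[0,0,0],0,1]
  ]
}}

```text
clock: 8.68
eef_pos: [0.5879, 0.0401, 0.0399]
eef_rot: [0.707, -0.707, 0.012, -0.012]
wrist_force: [-1.0, -2.5, 7.1]
width: 0.0116
```

Request:
{"fn": "send_rows", "kwargs": {
  "deltas": [
    [[0,-0.3,0],0,1],
    [[0,0,-1.5],0,1],
    [[0,0,-1.5],0,1],
    [[0,0,-1.5],0,1],
    [[0,0,-1.5],0,1],
    [[0,0,-1],0,1],
    [[0,0,-1],0,1],
    [[0,0,0],0,1]
  ]
}}

```text
clock: 9.35
eef_pos: [0.5877, 0.0337, 0.04]
eef_rot: [0.708, -0.706, 0.012, -0.012]
wrist_force: [0.5, 6.9, 5.7]
width: 0.0113
```

Request:
{"fn": "send_rows", "kwargs": {
  "deltas": [
    [[0,0,-0.3],0,1],
    [[0,0,-0.3],0,1],
    [[0,0,-0.3],0,1],
    [[0,0,-0.3],0,1],
    [[0,0,0],0,1],
    [[0,0,0],0,1],
    [[0,0,0],0,1],
    [[0,0,0],0,1]
  ]
}}

```text
clock: 10.02
eef_pos: [0.5876, 0.0325, 0.04]
eef_rot: [0.708, -0.706, 0.011, -0.012]
wrist_force: [-0.4, 7.1, 5.0]
width: 0.0118
```

Request:
{"fn": "send_rows", "kwargs": {
  "deltas": [
    [[0,-0.2,-0.4],0,1],
    [[0,0,-0.4],0,1],
    [[0,0,-0.4],0,1],
    [[0,0,-0.4],0,1],
    [[0,0,-0.4],0,1],
    [[0,0,0],0,1],
    [[0,0,0],0,1],
    [[0,0,0],0,1]
  ]
}}

```text
clock: 10.68
eef_pos: [0.5875, 0.0302, 0.0401]
eef_rot: [0.707, -0.707, 0.012, -0.012]
wrist_force: [0.6, 5.3, 3.2]
width: 0.0114
```

Request:
{"fn": "send_rows", "kwargs": {
  "deltas": [
    [[0,0,-0.3],0,1],
    [[0,0,-0.3],0,1],
    [[0,0,-0.3],0,1],
    [[0,0,-0.3],0,1],
    [[0,0,-0.3],0,1],
    [[0,0,0],0,1],
    [[0,0,0],0,1],
    [[0,0,0],0,1]
  ]
}}

```text
clock: 11.35
eef_pos: [0.5874, 0.0287, 0.0401]
eef_rot: [0.707, -0.707, 0.012, -0.012]
wrist_force: [0.8, 5.6, 2.4]
width: 0.0115
```

Request:
{"fn": "send_rows", "kwargs": {
  "deltas": [
    [[0,0,-0.25],0,1],
    [[0,0,-0.25],0,1],
    [[0,0,-0.25],0,1],
    [[0,0,-0.25],0,1],
    [[0,0,0],0,1],
    [[0,0,0],0,1],
    [[0,0,0],0,1],
    [[0,0,0],0,1]
  ]
}}

```text
clock: 12.02
eef_pos: [0.5874, 0.0277, 0.0401]
eef_rot: [0.708, -0.707, 0.012, -0.012]
wrist_force: [0.5, 5.1, 3.0]
width: 0.0114
```

Request:
{"fn": "send_rows", "kwargs": {
  "deltas": [
    [[0,0,-0.25],0,1],
    [[0,0,-0.25],0,1],
    [[0,0,-0.25],0,1],
    [[0,0,-0.25],0,1],
    [[0,0,0],0,1],
    [[0,0,0],0,1],
    [[0,0,0],0,1],
    [[0,0,0],0,1]
  ]
}}

```text
clock: 12.68
eef_pos: [0.5873, 0.0268, 0.0401]
eef_rot: [0.707, -0.707, 0.012, -0.012]
wrist_force: [0.2, 4.6, 3.8]
width: 0.0114
```

Request:
{"fn": "send_rows", "kwargs": {
  "deltas": [
    [[0,0,-0.25],0,1],
    [[0,0,-0.25],0,1],
    [[0,0,-0.25],0,1],
    [[0,0,-0.25],0,1],
    [[0,0,0],0,1],
    [[0,0,0],0,1],
    [[0,0,0],0,1],
    [[0,0,0],0,1]
  ]
}}

```text
clock: 13.35
eef_pos: [0.5873, 0.0258, 0.0401]
eef_rot: [0.708, -0.707, 0.012, -0.012]
wrist_force: [-0.1, 5.2, 2.2]
width: 0.0113
```

Request:
{"fn": "send_rows", "kwargs": {
  "deltas": [
    [[0,0,-0.25],0,1],
    [[0,0,-0.25],0,1],
    [[0,0,-0.25],0,1],
    [[0,0,-0.25],0,1],
    [[0,0,0],0,1],
    [[0,0,0],0,1],
    [[0,0,0],0,1],
    [[0,0,0],0,1]
  ]
}}

```text
clock: 14.02
eef_pos: [0.5872, 0.0248, 0.04]
eef_rot: [0.708, -0.707, 0.012, -0.012]
wrist_force: [0.7, 5.6, 2.9]
width: 0.0113
```

Request:
{"fn": "send_rows", "kwargs": {
  "deltas": [
    [[0,0,-0.25],0,1],
    [[0,0,-0.25],0,1],
    [[0,0,-0.25],0,1],
    [[0,0,-0.25],0,1],
    [[0,0,0],0,1],
    [[0,0,0],0,1],
    [[0,0,0],0,1],
    [[0,0,0],0,1]
  ]
}}

```text
clock: 14.68
eef_pos: [0.5872, 0.0238, 0.0401]
eef_rot: [0.708, -0.706, 0.012, -0.012]
wrist_force: [-0.4, 5.1, 3.4]
width: 0.0114
```

Request:
{"fn": "send_rows", "kwargs": {
  "deltas": [
    [[0,0,-0.25],0,1],
    [[0,0,-0.25],0,1],
    [[0,0,-0.25],0,1],
    [[0,0,-0.25],0,1],
    [[0,0,0],0,1],
    [[0,0,0],0,1],
    [[0,0,0],0,1],
    [[0,0,0],0,1]
  ]
}}

```text
clock: 15.35
eef_pos: [0.5872, 0.0228, 0.0401]
eef_rot: [0.708, -0.707, 0.012, -0.012]
wrist_force: [-0.6, 6.1, 3.6]
width: 0.0117
```

Request:
{"fn": "send_rows", "kwargs": {
  "deltas": [
    [[0,0,-0.25],0,1],
    [[0,0,-0.25],0,1],
    [[0,0,-0.25],0,1],
    [[0,0,-0.25],0,1],
    [[0,0,0],0,1],
    [[0,0,0],0,1],
    [[0,0,0],0,1],
    [[0,0,0],0,1]
  ]
}}

```text
clock: 16.02
eef_pos: [0.5872, 0.0225, 0.0401]
eef_rot: [0.708, -0.706, 0.011, -0.012]
wrist_force: [0.2, 8.6, 3.0]
width: 0.0111
```

It has stalled, and the force is rising. A small confirming step:

Request:
{"fn": "send_rows", "kwargs": {
  "deltas": [
    [[0,0,-0.25],0,1],
    [[0,0,-0.25],0,1],
    [[0,0,0],0,1],
    [[0,0,0],0,1],
    [[0,0,0],0,1],
    [[0,0,0],0,1],
    [[0,0,0],0,1],
    [[0,0,0],0,1]
  ]
}}

```text
clock: 16.68
eef_pos: [0.5872, 0.0224, 0.0401]
eef_rot: [0.708, -0.706, 0.011, -0.011]
wrist_force: [0.7, 11.2, 4.0]
width: 0.0112
```

```bash
python3 - <<'E'
from h import *
import cv2
s=read_state();print(s["clock"],s["eef_pos"],s["wrist_force"],s["width"])
im=camera("wrist")[:,:,::-1]; a=im[120:290,130:430]; a=cv2.resize(a,None,fx=2.6,fy=2.6,interpolation=cv2.INTER_CUBIC); cv2.imwrite("pics/w3.png",a)
E
```

```text
16.6833 [0.58716236 0.02239513 0.04007342] [ 0.67279036 11.19202671  4.02841707] 0.011230653918925125
```

View pics/w3.png

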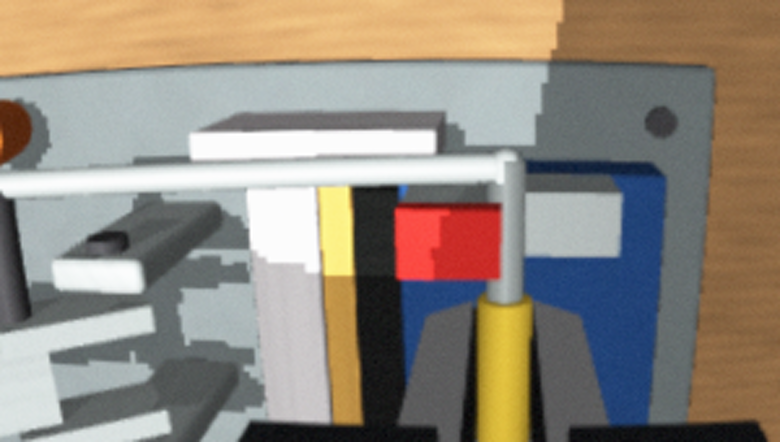

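Bite confirmed: the bar no longer moves at 11 N, and the lip edge (500) overlaps the bar (500–525), which lies lower, behind the post. Releasing and rising straight up.

Request:
{"fn": "send_rows", "kwargs": {
  "deltas": [
    [[0,0,0.3],0,0.8],
    [[0,0,0],0,0.6],
    [[0,0,0],0,0.4],
    [[0,0,0],0,0.3],
    [[0,0,0],0,0.3],
    [[0,0,0],0,0.3],
    [[0,0,0],0,0.3],
    [[0,0,0],0,0.3]
  ]
}}

```text
clock: 17.4
eef_pos: [0.587, 0.0201, 0.0399]
eef_rot: [-0.707, 0.707, -0.012, 0.012]
wrist_force: [0.8, -0.1, 0.6]
width: 0.0332
```

Request:
{"fn": "send_rows", "kwargs": {
  "deltas": [
    [[0,-5,0],0,0.3],
    [[0,-10,0],0,0.3],
    [[0,-20,0],0,0.3],
    [[0,-25,0],0,0.3],
    [[0,-25,0],0,0.3],
    [[0,-25,0],0,0.3],
    [[0,-25,0],0,0.3],
    [[0,-25,0],0,0.3]
  ]
}}

```text
clock: 18.07
eef_pos: [0.5869, 0.02, 0.2024]
eef_rot: [0.707, -0.707, 0.012, -0.012]
wrist_force: [-0.2, 1.2, -0.1]
width: 0.0326
```

```bash
python3 - <<'E'
from h import *
import cv2
s=read_state();print(s["clock"],s["eef_pos"],s["wrist_force"],s["width"])
m=camera_model("wrist"); im=camera("wrist")[:,:,::-1].copy()
p=np.load("p.npy")
for l in ["bar","handle_end","handle"]: print(l,[(np.round(d["uv"]),round(d["conf"],2)) for d in search_frame("wrist",l)[:2]])
xb,zb=89,-2
from scipy.optimize import brentq
th=brentq(lambda t:np.hypot(xb-24*np.cos(t),zb-24*np.sin(t))-110,1.3,2.9); print("th",np.degrees(th))
for r in (45,100):
  u=fproj(m,fx(p,[r*np.cos(th),0,60+r*np.sin(th)])); print(u); cv2.drawMarker(im,tuple(int(i) for i in np.round(u)),(255,0,255),0,6)
cv2.imwrite("pics/w4.png",im[60:360,:])
E
```

```text
18.0667 [0.58694013 0.02000343 0.20237613] [-0.23996962  1.18351947 -0.09384403] 0.03257674117719093
bar [(array([319., 190.]), 0.78)]
handle_end [(array([188., 203.]), 0.64)]
handle [(array([186., 207.]), 0.6)]
th 146.09114394638817
[204.87560837 201.58919615]
[153.51641329 209.53856548]
```

View pics/w4.png

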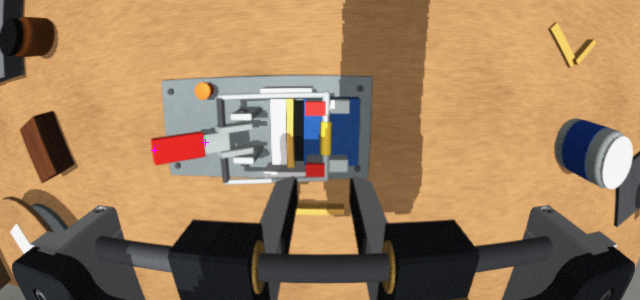

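The loop lies hooked and the lever stands at about 146° in the fixture frame. The handle end, (153,150) in the crop, matches the prediction. Next I close the fingers and move over the handle.

Request:
{"fn": "send_rows", "kwargs": {
  "deltas": [
    [[0,0,-12],0,1],
    [[0,0,-22],0,1],
    [[0,0,-26],0,1],
    [[0,0,-26],0,1],
    [[0,0,-26],0,1],
    [[0,0,-22],0,1],
    [[0,0,-14],0,1],
    [[0,0,-7],0,1]
  ]
}}

```text
clock: 18.93
eef_pos: [0.5806, -0.138, 0.1991]
eef_rot: [-0.707, 0.707, -0.014, 0.013]
wrist_force: [-0.1, -0.5, -1.1]
width: 0.0004
```

Request:
{"fn": "send_rows", "kwargs": {
  "deltas": [
    [[0,10,0],0,1],
    [[0,15,0],0,1],
    [[0,15,0],0,1],
    [[0,10,0],0,1],
    [[0,6,0],0,1],
    [[0,4,0],0,1],
    [[0,3,0],0,1],
    [[0,0,0],0,1]
  ]
}}

```text
clock: 19.6
eef_pos: [0.5818, -0.1346, 0.1367]
eef_rot: [-0.707, 0.707, -0.012, 0.012]
wrist_force: [-0.5, 0.7, -0.2]
width: 0.0004
```

```bash
python3 - <<'E'
from h import *
import cv2
s=read_state();print(s["clock"],s["eef_pos"],s["wrist_force"],s["width"])
im=camera("wrist")[:,:,::-1]; a=im[80:330,160:480]; a=cv2.resize(a,None,fx=2.4,fy=2.4,interpolation=cv2.INTER_CUBIC); cv2.imwrite("pics/w5.png",a)
E
```

```text
19.6 [ 0.5817846  -0.13457089  0.13672985] [-0.48367195  0.74584787 -0.16166355] 0.0004453428088962726
```

View pics/w5.png

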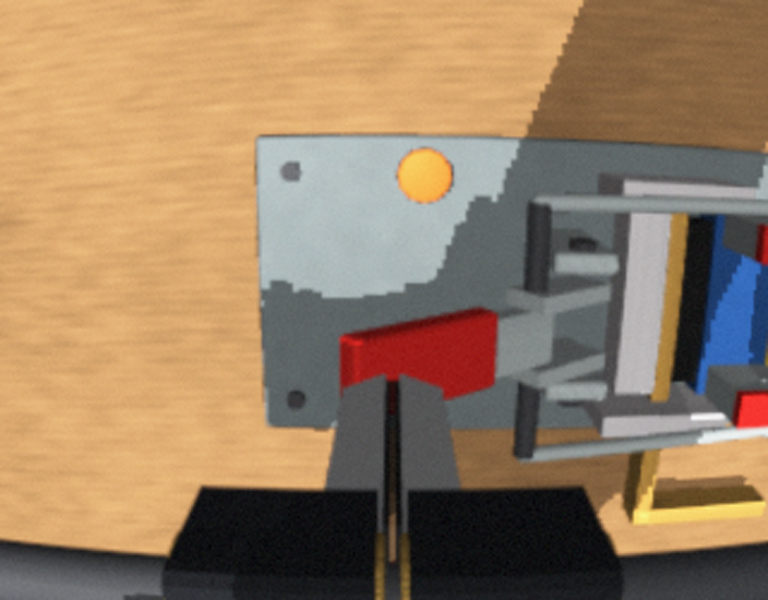

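The fingers are above the handle's end part: its end edge is at column 342, the finger pair spans about 335–450, and the plug at (425,175) is well clear. Pressing down slowly.

Request:
{"fn": "send_rows", "kwargs": {
  "deltas": [
    [[0,2,0],0,1],
    [[0,2,0],0,1],
    [[0,2,0],0,1],
    [[0,2,0],0,1],
    [[0,2,0],0,1],
    [[0,2,0],0,1],
    [[0,2,0],0,1],
    [[0,2,0],0,1]
  ]
}}

```text
clock: 20.32
eef_pos: [0.5818, -0.1348, 0.1208]
eef_rot: [-0.707, 0.707, -0.012, 0.012]
wrist_force: [-0.1, 0.7, -0.8]
width: 0.0003
```

Request:
{"fn": "send_rows", "kwargs": {
  "deltas": [
    [[0,2,-0.5],0,1],
    [[0,2,-0.5],0,1],
    [[0,2,-0.5],0,1],
    [[0,2,-0.5],0,1],
    [[0,2,-0.5],0,1],
    [[0,2,-0.5],0,1],
    [[0,2,-0.5],0,1],
    [[0,2,-0.5],0,1]
  ]
}}

```text
clock: 20.98
eef_pos: [0.5818, -0.1389, 0.1049]
eef_rot: [-0.707, 0.707, -0.012, 0.012]
wrist_force: [0.1, -0.2, 4.0]
width: 0.0006
```

Request:
{"fn": "send_rows", "kwargs": {
  "deltas": [
    [[0,2,-0.4],0,1],
    [[0,2,-0.4],0,1],
    [[0,2,-0.4],0,1],
    [[0,2,-0.4],0,1],
    [[0,2,-0.4],0,1],
    [[0,2,-0.4],0,1],
    [[0,2,-0.4],0,1],
    [[0,2,-0.4],0,1]
  ]
}}

```text
clock: 21.65
eef_pos: [0.5815, -0.1421, 0.0888]
eef_rot: [-0.707, 0.707, -0.012, 0.012]
wrist_force: [0.1, -1.0, 2.7]
width: 0.0007
```

Request:
{"fn": "send_rows", "kwargs": {
  "deltas": [
    [[0,2,-0.4],0,1],
    [[0,2,-0.4],0,1],
    [[0,2,-0.4],0,1],
    [[0,2,-0.4],0,1],
    [[0,2,-0.3],0,1],
    [[0,2,-0.3],0,1],
    [[0,2,-0.3],0,1],
    [[0,2,-0.3],0,1]
  ]
}}

```text
clock: 22.32
eef_pos: [0.5814, -0.1447, 0.0727]
eef_rot: [0.707, -0.707, 0.012, -0.012]
wrist_force: [0.8, -1.4, 0.9]
width: 0.0002
```

Force is low, so I check the loop before going on.

```bash
python3 - <<'E'
from h import *
import cv2
s=read_state();print(s["clock"],s["eef_pos"],s["wrist_force"])
im=camera("wrist")[:,:,::-1]; a=im[80:330,200:520]; a=cv2.resize(a,None,fx=2.4,fy=2.4,interpolation=cv2.INTER_CUBIC)
cv2.imwrite("pics/w6.png",a)
E
```

```text
22.3167 [ 0.5813997  -0.14470644  0.07272363] [ 0.77183375 -1.38048299  0.88131556]
```

View pics/w6.png

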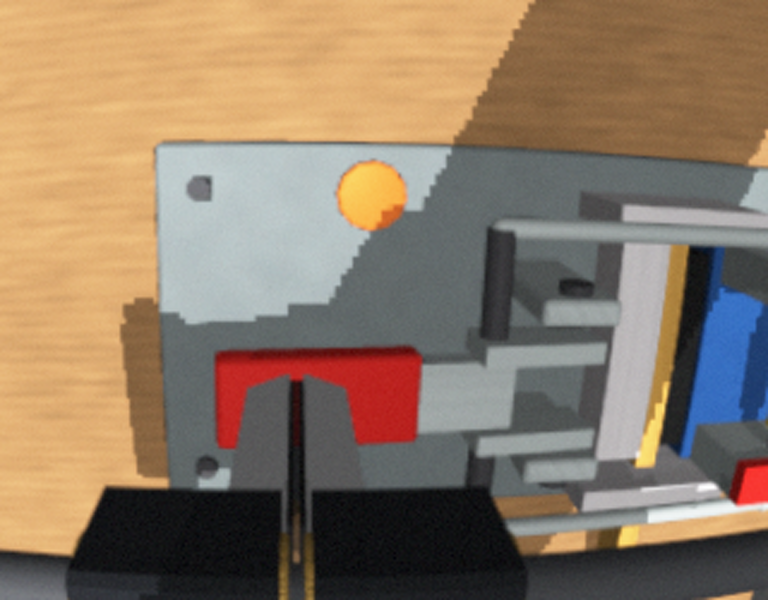

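```bash
python3 - <<'E'
from h import *
import cv2
p=np.load("p.npy")
L=[]
for c,(x,y) in (("side",(285,185)),("scene",(275,175))):
    im=camera(c)[:,:,::-1].copy(); m=camera_model(c)
    print(c,[(d["uv"],round(d["conf"],2)) for d in search_frame(c,"bar")[:1]], proj(m,fx(p,[87,0,58])), proj(m,fx(p,[80,0,74])))
    L.append(cv2.resize(im[y:y+65,x:x+65],(395,395),interpolation=cv2.INTER_CUBIC))
cv2.imwrite("pics/c7.png",np.hstack(L))
E
```

```text
side [([318.8, 221.8], 0.66)] [317.77241228 224.90163618] [318.33612628 218.81729361]
scene [([302.5, 219.2], 0.27)] [322.28902251 200.74705051] [320.58609909 198.20509884]
```

View pics/c7.png

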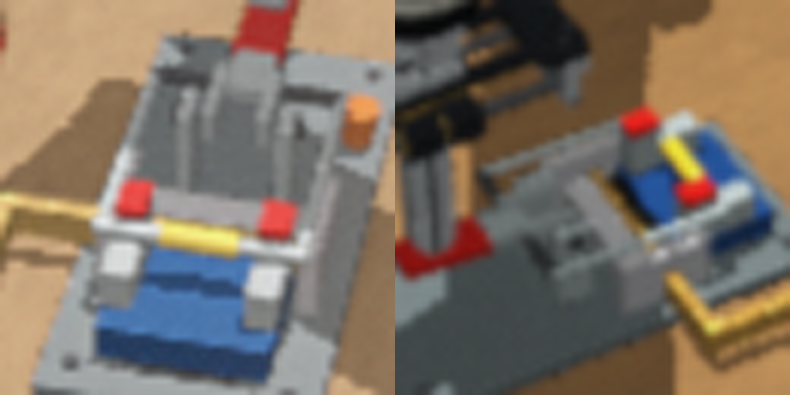

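The side view shows the bar below the red lips, against the far faces of both lugs, so it is hooked. Continuing down to the stop.

Request:
{"fn": "send_rows", "kwargs": {
  "deltas": [
    [[0,2,-0.2],0,1],
    [[0,2,-0.2],0,1],
    [[0,2,-0.2],0,1],
    [[0,2,-0.2],0,1],
    [[0,1.5,0],0,1],
    [[0,1.5,0],0,1],
    [[0,1,0],0,1],
    [[0,0,0],0,1]
  ]
}}

```text
clock: 23.23
eef_pos: [0.5813, -0.1455, 0.0607]
eef_rot: [-0.707, 0.707, -0.012, 0.012]
wrist_force: [-0.3, 0.6, -0.1]
width: 0.0007
```

Request:
{"fn": "send_rows", "kwargs": {
  "deltas": [
    [[0,1,0],0,1],
    [[0,1,0],0,1],
    [[0,1,0],0,1],
    [[0,1,0],0,1],
    [[0,0,0],0,1],
    [[0,0,0],0,1],
    [[0,0,0],0,1],
    [[0,0,0],0,1]
  ]
}}

```text
clock: 23.9
eef_pos: [0.5815, -0.1456, 0.057]
eef_rot: [-0.707, 0.707, -0.012, 0.012]
wrist_force: [-0.5, -0.7, 0.0]
width: 0.0003
```

Request:
{"fn": "send_rows", "kwargs": {
  "deltas": [
    [[0,0.7,0],0,1],
    [[0,0.7,0],0,1],
    [[0,0.7,0],0,1],
    [[0,0.7,0],0,1],
    [[0,0,0],0,1],
    [[0,0,0],0,1],
    [[0,0,0],0,1],
    [[0,0,0],0,1]
  ]
}}

```text
clock: 24.57
eef_pos: [0.5814, -0.1456, 0.0542]
eef_rot: [-0.707, 0.707, -0.012, 0.012]
wrist_force: [-0.3, -0.8, -0.8]
width: 0.0009
```

Request:
{"fn": "send_rows", "kwargs": {
  "deltas": [
    [[0,0.5,0],0,1],
    [[0,0.5,0],0,1],
    [[0,0,0],0,1],
    [[0,0,0],0,1],
    [[0,0,0],0,1],
    [[0,0,0],0,1],
    [[0,0,0],0,1],
    [[0,0,0],0,1]
  ]
}}

```text
clock: 25.23
eef_pos: [0.5814, -0.1456, 0.0532]
eef_rot: [-0.707, 0.707, -0.012, 0.012]
wrist_force: [1.3, 0.0, 0.9]
width: 0.0004
```

Request:
{"fn": "send_rows", "kwargs": {
  "deltas": [
    [[0,0.4,0],0,1],
    [[0,0.3,0],0,1],
    [[0,0.3,0],0,1],
    [[0,0,0],0,1],
    [[0,0,0],0,1],
    [[0,0,0],0,1],
    [[0,0,0],0,1],
    [[0,0,0],0,1]
  ]
}}

```text
clock: 25.9
eef_pos: [0.5814, -0.1456, 0.0522]
eef_rot: [-0.707, 0.707, -0.012, 0.012]
wrist_force: [-0.4, 0.9, 0.3]
width: 0.0007
```

Request:
{"fn": "send_rows", "kwargs": {
  "deltas": [
    [[0,0.4,0],0,1],
    [[0,0.3,0],0,1],
    [[0,0.3,0],0,1],
    [[0,0,0],0,1],
    [[0,0,0],0,1],
    [[0,0,0],0,1],
    [[0,0,0],0,1],
    [[0,0,0],0,1]
  ]
}}

```text
clock: 26.57
eef_pos: [0.5816, -0.1456, 0.0517]
eef_rot: [0.707, -0.707, 0.012, -0.012]
wrist_force: [-2.0, 1.3, 8.4]
width: 0.0005
```

Firm stop: 8.4 N after 0.5 mm, the same stiffness as rigid contact. Lifting clear and checking.

Request:
{"fn": "send_rows", "kwargs": {
  "deltas": [
    [[0,-3,0],0,1],
    [[0,-10,0],0,1],
    [[0,-20,0],0,1],
    [[0,-25,0],0,1],
    [[0,-25,0],0,1],
    [[0,-25,0],0,1],
    [[0,-25,0],0,1],
    [[0,-15,0],0,1]
  ]
}}

```text
clock: 27.23
eef_pos: [0.582, -0.1459, 0.2027]
eef_rot: [-0.707, 0.707, -0.011, 0.013]
wrist_force: [-1.4, -0.1, 0.3]
width: 0.0003
```

Request:
{"fn": "send_rows", "kwargs": {
  "deltas": [
    [[-20,0,0],0,1],
    [[-30,0,0],0,1],
    [[-30,0,0],0,1],
    [[-20,0,0],0,1],
    [[0,0,0],0,1],
    [[0,0,0],0,1],
    [[0,0,0],0,1],
    [[0,0,0],0,1]
  ]
}}

```text
clock: 27.9
eef_pos: [0.4823, -0.1421, 0.1994]
eef_rot: [-0.707, 0.707, -0.012, 0.012]
wrist_force: [-0.3, 0.4, -0.2]
width: 0.0006
```

```bash
python3 - <<'E'
from h import *
import cv2
p=np.load("p.npy"); s=read_state();print(s["clock"],s["eef_pos"],s["wrist_force"])
L=[]
a=np.radians(185)
for c,(x,y,w) in (("side",(275,155,95)),("scene",(260,165,95))):
    im=camera(c)[:,:,::-1].copy(); m=camera_model(c)
    L.append(cv2.resize(im[y:y+w,x:x+w],(395,395),interpolation=cv2.INTER_CUBIC))
    for d in (175,180,185,190):
        t=np.radians(d); u=(proj(m,fx(p,[100*np.cos(t),0,60+100*np.sin(t)]))-[x,y])*395/w; print(c,d,u.round(0))
cv2.imwrite("pics/c8.png",np.hstack(L))
E
```

```text
27.9 [ 0.4822608  -0.14211022  0.19940285] [-0.28902983  0.41164048 -0.18151297]
side 175 [229. 115.]
side 180 [229. 124.]
side 185 [228. 134.]
side 190 [228. 144.]
scene 175 [ 62. 219.]
scene 180 [ 63. 226.]
scene 185 [ 64. 233.]
scene 190 [ 66. 240.]
```

View pics/c8.png

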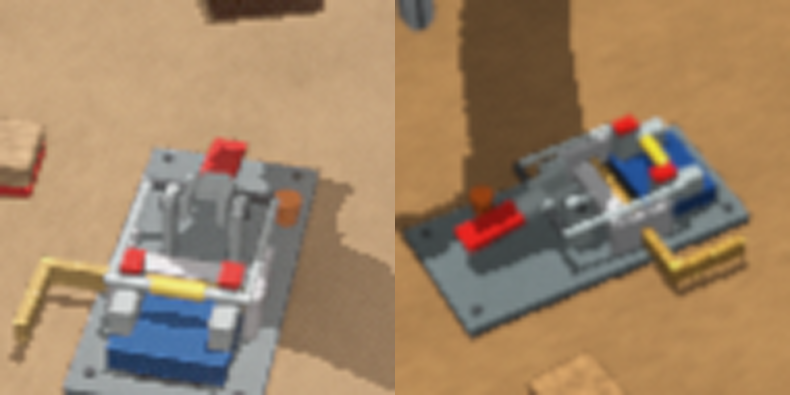

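Both views put the handle end at the 190° (home) prediction: side (227,143), scene (68,240). The bar sits under both lips and the plug is standing. Handing in.

```bash
python3 -c "
from rig import *
print(hand_in())"
```

```text
the job is handed in; nothing more can be done
None
```

The draw latch is shut and the lever is fully home; I handed the job in at about 28 s on the robot clock.

- **Loop:** I lifted it over the red lips, lowered it onto the ledges behind the lugs and drew it back gently. It stalled against the lugs at 11 N, under the 15 N at which the jaw yields, and then I let go.
- **Lever:** I pressed it down with closed fingers. The readings showed at most 4 N on the way down, and the lever went past centre by itself. At the bottom it met a firm stop at 8.4 N.

**Last checks:** With the arm lifted clear, both fixed cameras put the handle end where it should be when fully home, 10° below level. The bar sits under both lips, and the plug is still standing.

- **Force disagreement:** The lever pressed lighter than the "about 10 N" in the task. I paused before dead centre to check, and the loop was still hooked. The lugs were felt about 3 mm nearer the latch than nominal, which would explain it, though my pose fit is only good to about 2 mm.
- **Not measured:** I did not measure how far the jaw was drawn. I also did not check the other bench items after the job; none of the moves went near them.

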